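Close the noodle roller by four clicks and start it

TASK

The noodle sheets come out too thick: with a fingertip push the tab of the roller machine's dial round clockwise (seen from above) by exactly four clicks, never past the fourth, then press the round push button on the same deck fully down and let it come back up. Only touch and push, gently: pinch, lift or carry nothing, and leave the tin, brush and scraper alone.

Things in the scene. Friction and masses are not known exactly. Their poses are not given: they have to be found in the camera images.
- machine: Noodle roller machine, fixed, white, 270 (x) x 360 (y) x 100 mm high; origin at the centre of its underside on the table. Its top is a flat deck; dial and button stand on it at own x = -45 mm (the robot's side), one at y = +90, one at y = -90 mm, which is which varies. The roller head with two steel rollers covers own x from +45 to +130 mm and rises 45 mm above the deck.
- dial_base: Steel index plate of the dial, fixed on the deck, 104 mm across, 6 mm thick, with 12 tick marks; origin on the dial's axis at the plate's underside (deck height), z up along the axis. Its yaw varies; at the start the dial's tab points along its own -x.
- dial (a joint): Dial angle in rad: 0 at the start, grows clockwise seen from above. A click every 30 degrees (0.5236 rad), four clicks = 2.094; turns from -3 to +8 clicks. It rests only in the clicks: resisting torque peaks at 0.2 to 0.4 N m a quarter of the way to the next click; from half-way on the dial snaps to the next click by itself and stays.
- dial_tab (a point): Top of the dial's one finger tab, 45 mm from the axis, 46 mm above the deck, turning with the dial. The dial is a black disc of 80 mm diameter, top 22 mm above the deck, with a steel centre cap of 34 mm diameter, 42 mm above the deck. The tab is an upright black rib, 14 mm thick, from 14 to 60 mm from the axis; flat flanks 12 to 42 mm above the deck. Fingertips fit beside it over the disc.
- tab_front: The flank of the tab that leads when the dial turns clockwise, 46 x 5.5 x 30 mm; origin at its centre, 37 mm from the axis, 27 mm above the deck.
- tab_rear: The opposite flank of the tab, the one to push for clockwise turning, 46 x 5.5 x 30 mm; origin at its centre, 37 mm from the axis, 27 mm above the deck.
- button (a joint): Travel of the push button in m: 0 up, 0.006 fully down; a spring returns it, 5 N at full travel.
- button_top (a point): Centre of the top face of the round steel push button, 32 mm diameter, which is pressed straight down.
- tin: Lidded metal tin, 64 mm diameter, 75 mm high, loose on the table beside the machine; origin at the centre of its underside. To be left alone.
- brush: Flour brush with a wooden back, 150 x 50 x 40 mm, loose on the table beside the machine; origin at the centre of its underside. To be left alone.
- scraper: Dough scraper, steel blade 70 x 110 x 4 mm with an 18 mm high wooden grip along one long edge, loose on the table between robot and machine; origin under the blade's centre. To be left alone.

How it is judged:
On the way, in this order (a step that is already met when the one before it is completed fails the run):
1. the dial rests in the fourth click (value of joint dial between 1.944 and 2.244 rad and velocity of joint dial below 0.3 rad/s), for 0.2 s.
2. the button is pressed down (value of joint button above 0.0045 m), for 0.04 s.
At the end, for the whole second after the job is handed in: The dial rests four clicks (2.094 rad, within 0.15) clockwise of its start, and the button, pressed at least 4.5 of its 6 mm after that, is back up (within 1.5 mm) (value of joint dial between 1.944 and 2.244 rad and value of joint button below 0.0015 m); the robot touches nothing.
It fails at once if the dial goes past the fourth click or the wrong way (more than half a click) (value of joint dial above 2.36 rad or value of joint dial below -0.27 rad).
It fails at once if the button is pressed before the dial is set (value of joint button above 0.003 m and value of joint dial below 1.9 rad).
It fails at once if the dial's tab is pinched: the fingers press on both its flanks at once (contact force between the fingers and tab_rear above 2 N and contact force between the fingers and tab_front above 2 N).
It fails at once if the dial is forced: more than 30 N from the fingers (contact force between the fingers and dial above 30 N).
It fails at once if the tin, brush or scraper is moved by more than 20 mm or lifted (distance of any of tin, brush, scraper from where it was at the start of the episode above 0.02 m).
It also fails if it takes over 51 s, if anything falls off the work surface, if the arm or the gripper's body presses on something with over 40 N, if the wrist force passes 120 N, or if a joint passes its speed limit or range.

ROBOT

A 7-joint arm with a two-finger parallel gripper is mounted at the origin on the work surface. World frame = base frame: x ahead of the robot, y to its left, z up, the work surface at z = 0. Lengths are in m, angles in rad, forces in N, time in s.
With the tool pointing down it reaches from about 0.4 to 0.875 m from the base axis. Payload 19.3 kg.
Tool frame: the origin (TCP) lies midway between the tips of the shut fingers; the grasp point (between the pads) lies 19 mm behind it; z points along the fingers, y is the line along which they close (so a half turn about z gives the same grasp; the last joint's range is limited). The gripper opens to 85 mm and grips with 20 to 120 N. Pads are 22 mm wide; open, the fingers measure 114 mm over their backs; the gripper's body (76 mm by 85 mm) begins 54 mm behind the grasp point. The pads swing forward as they close: fully open they stand 13 mm farther back than shut.
Start: joints at [1.053, 0.521, -0.036, 1.599, 0.021, 1.021, -0.113], TCP at [0.271, -0.563, 0.198] pointing down, gripper open.
Joint ranges: [-2.91, 2.91], [-0.3, 2.13], [-1.5, 1.42], [0.17, 2.43], [-1.26, 4.41], [0.16, 1.93], [-2.52, 2.52]. Speed limits (rad/s): [1.89, 1.89, 2.39, 2.39, 3.01, 3.01, 3.01].

INTERFACE

Orientations are given as [roll, pitch, yaw] about the fixed x, y, z axes, in that order (R = Rz(yaw) Ry(pitch) Rx(roll)).
In Python, from workcell import * gives the robot as it stands. The module is installed in compiled form; this text tells all that it offers.
- The arm moves only by the tool play_rows, never from a script. Its argument "deltas" is a list of rows, each a list of 7 numbers: the shift along the tool's x, y, z in units of 500 mm (1.0 is 500 mm), then the turn, a rotation vector about the tool's x, y, z in units of 120 degrees (1.0 is 120 degrees), then the closure, from 0 (fully open) to 1 (shut). A call has 1 to 10 rows; each row is the pose to reach, as a shift and turn from the pose commanded when the call began, along the tool's axes at that moment; what a row does not reach only later rows make up. A row lasts 1/10 s, in which the tool goes at most 50 mm and 8.59 degrees, less where a joint would pass 70% of its speed; a pose out of reach is approached as far as the arm can. A call with a number of a shift or a turn outside -1 to 1 is refused whole. A call with a gripper value outside its range is refused whole. The fingers move at their own pace and stop on an object; "newtons" is the grip in N (left out, the last holds). Time passes only in rows, so rows that repeat a pose let the fingers close. It gives the time, the measured TCP pose, the force, the opening and the grip force at its end, in the units of the state.
- observe(): the state, without advancing time (a new reading comes with each control period).
- grab_frame(name): name is "side" or "top"; returns the picture (400x640x3 uint8, red, green, blue); there is no depth.
- get_calibration(name): a dict with "fovy" (degrees; the focal length in pixels is half the picture's height over the tangent of half this angle, whatever the lens; pixels are square), "cx", "cy" (the principal point, pixels), "xyz" and "rotation" of the camera in the world. Camera axes: x right, y down, z forward; pixel columns grow to the right and rows downward; lengths in m; the calibration is good to about 2 mm. A picture is of the moment at which its call begins. get_calibration takes no time and is no camera call.
- job_done(): hands the job in; it is judged then, once.
The state is a dict: "clock": time; "qpos": joint angles; "qd": joint speeds; "joint_efforts": joint torques, N m; "position": TCP position; "tool_rot": TCP orientation; "force": force on the tool from outside, world axes, zero at the start; "moment": the same for the moment, N m; "grip_width": finger opening in m; "finger_force": force on a finger pad.
Only numpy, scipy, OpenCV 4.12 (cv2) and the standard library are available. Lean on these libraries where they do the work, as an engineer would, in place of code of your own. Each camera call takes 0.05 s, during which the arm holds its last target. There are 200 camera calls.

## Working session

There is one attempt and no reset: what is moved stays moved. The work goes in short steps, Python scripts to look and compute and a tool call to move; the robot and the scene stay as the last step left them, time stands still between calls to the robot, and variables do not carry over. Pictures are saved under pics/ and viewed, at most 10 in all, crops included, and the job is handed in when it is done.

Besides the shell and the picture viewer there is one more tool, called after "Call:" as name(argument=value, ...) on one line, values as JSON. play_rows: Moves the arm, as the interface text tells. Its arguments: {"type":"object","properties":{"deltas":{"type":"array"},"newtons":{"type":"number"}},"required":["deltas"]}

```bash
mkdir -p pics; python3 - <<'E'
from workcell import *
import cv2
for n in("top","side"):
    cv2.imwrite(f"pics/{n}0.png",grab_frame(n)[:,:,::-1]); c=get_calibration(n); print(n,c)
s=observe(); print(s)
E
```

```text
top {'fovy': 42.35479059619614, 'cx': 322.8367741101394, 'cy': 197.82854166438793, 'xyz': array([0.31396777, 0.04261293, 1.29655571]), 'rotation': array([-2.91988791, -0.00421898, -1.52897801])}
side {'fovy': 52.59578160354115, 'cx': 315.65767276937186, 'cy': 208.65632084367292, 'xyz': array([0.41522192, 0.84653992, 0.87135232]), 'rotation': array([-2.30298203, -0.0151657 , -2.94205377])}
{'clock': 0.1, 'qpos': array([ 1.05278973,  0.52196279, -0.03634494,  1.59997266,  0.02117947,
        1.02111127, -0.11279508]), 'qd': array([-0.00127847, -0.00042689, -0.00081635, -0.00124115,  0.00014983,
       -0.00069335,  0.00028654]), 'joint_efforts': array([ 3.72334311e-03, -9.28490496e+01,  1.98401526e+00, -3.70528471e+01,
        1.80700142e-02,  5.52860816e-03,  6.70574423e-05]), 'position': array([ 0.27044421, -0.56306129,  0.19707013]), 'tool_rot': array([-3.14052370e+00,  4.99865770e-05,  4.47805397e-01]), 'force': array([-0.02029327,  0.51131636, -0.66890211]), 'moment': array([-0.03287809,  0.01248255,  0.05138123]), 'finger_force': 0.0, 'grip_width': 0.08581849826602406}
```

View pics/top0.png

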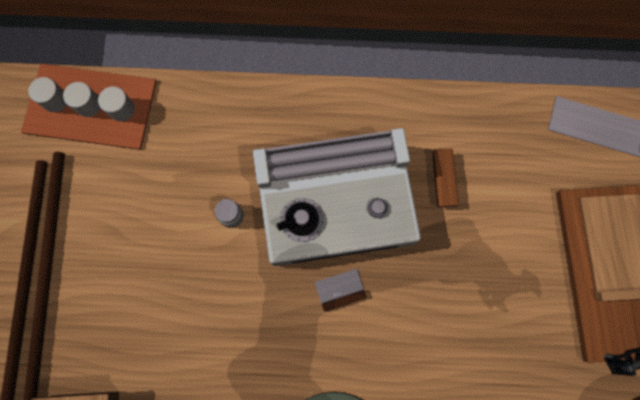

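View pics/side0.png

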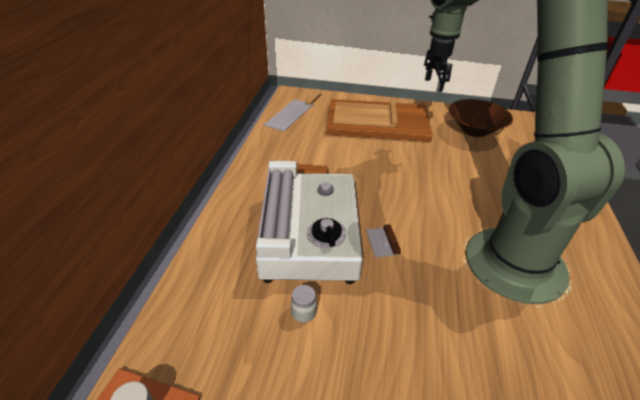

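The top view shows the dial near (302,218) with its tab pointing left at (280,226), and the button near (377,207). The side view has the dial at (327,232) and the button at (326,188). I'll zoom in for exact pixels.

```bash
python3 - <<'E'
import cv2,numpy as np
a=cv2.imread("pics/top0.png")[120:270,250:425]; b=cv2.imread("pics/side0.png")[155:285,250:370]
cv2.imwrite("pics/c1.png",np.hstack([cv2.resize(a,None,fx=2.8,fy=2.8,interpolation=2),np.zeros((420,2,3),np.uint8)]))
f=lambda i,w:cv2.resize(i,w,interpolation=cv2.INTER_CUBIC)
c=np.zeros((600,800,3),np.uint8)
t=f(cv2.imread("pics/top0.png")[160:260,260:400],(560,400)) #x4
s=f(cv2.imread("pics/side0.png")[175:255,295:360],(260,320))
o=np.zeros((400,800,3),np.uint8); o[:,:530]=t[:,:530]; o[:320,540:800]=s
cv2.imwrite("pics/c2.png",o)
E
cat > h.py <<'E'
from workcell import *
import numpy as np, cv2
from scipy.spatial.transform import Rotation as Ro
def cam(n):
    c=get_calibration(n); return c,Ro.from_euler('xyz',c['rotation']).as_matrix(),200/np.tan(np.radians(c['fovy']/2))
def ray(n,u,v,z):
    c,R,f=cam(n); d=R@np.array([(u-c['cx'])/f,(v-c['cy'])/f,1]); return c['xyz']+d*(z-c['xyz'][2])/d[2]
def proj(n,p):
    c,R,f=cam(n); q=R.T@(np.asarray(p)-c['xyz']); return q[:2]/q[2]*f+[c['cx'],c['cy']]
E
python3 - <<'E'
from h import *
print(ray('top',302,218,.142),ray('side',327,225,.142),ray('top',377,207,.115),ray('side',326,188,.115),ray('top',280,226,.146))
E
```

```text
[0.52522752 0.09396481 0.142     ] [0.5241152  0.10451722 0.142     ] [ 0.56373348 -0.07866789  0.115     ] [ 0.55898668 -0.07701112  0.115     ] [0.50406493 0.14243911 0.146     ]
```

View pics/c2.png

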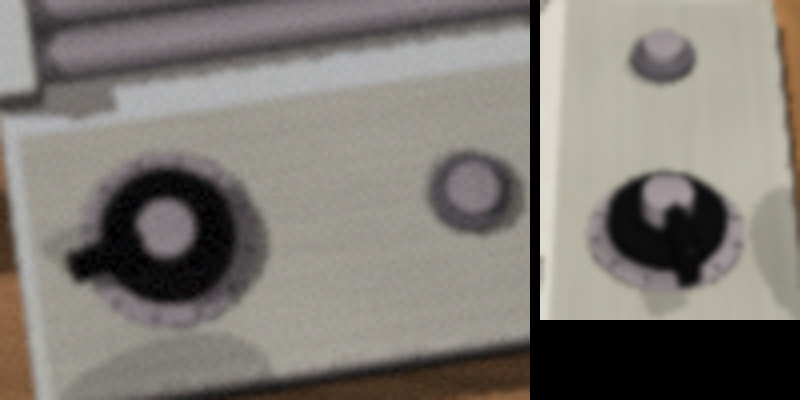

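```bash
python3 - <<'E'
from h import *
T=lambda X,Y,z:ray('top',(X+.5)/4-.5+260,(Y+.5)/4-.5+160,z).round(4)
S=lambda X,Y,z:ray('side',(X-540+.5)/4-.5+295,(Y+.5)/4-.5+175,z).round(4)
print('cap',T(166,227,.142),S(667,191,.142),'plate',T(176,239,.106),S(666,232,.106))
print('tab tip',T(70,267,.142),'mid',T(88,261,.146),S(689,275,.132))
for z in(.11,.12,.13): print('btn',z,T(473,188,z),S(663,46,z))
E
```

```text
cap [0.5289 0.0961 0.142 ] [0.5274 0.0952 0.142 ] plate [0.5287 0.0916 0.106 ] [0.5266 0.0969 0.106 ]
tab tip [0.5036 0.1492 0.142 ] mid [0.5068 0.1389 0.146 ] [0.502  0.1564 0.132 ]
btn 0.11 [ 0.5658 -0.0812  0.11  ] [ 0.5634 -0.0915  0.11  ]
btn 0.12 [ 0.5637 -0.0802  0.12  ] [ 0.5614 -0.0792  0.12  ]
btn 0.13 [ 0.5615 -0.0791  0.13  ] [ 0.5595 -0.0669  0.13  ]
```

```bash
cat >> h.py <<'E'
AX=np.array([.528,.0955])
def rel(p,yaw,p0=None,y0=None):
    "row (x,y,z in 500mm, turn z in 120deg) from p0,yaw0 (measured by default) to p, yaw deg"
    s=observe(); p0=s['position'] if p0 is None else p0
    y0=np.degrees(s['tool_rot'][2]) if y0 is None else y0
    R=(Ro.from_euler('z',y0,degrees=True)*Ro.from_euler('x',np.pi)).as_matrix()
    d=R.T@(np.asarray(p)-p0)/.5; a=-((yaw-y0+180)%360-180)/120
    return np.round([*d,0,0,a],3).tolist()
def push(th,off,r=.042,z=.128):
    t=np.radians(th); return np.array([*(AX+r*np.array([np.cos(t),np.sin(t)])+off*np.array([-np.sin(t),np.cos(t)])),z])
def stat():
    s=observe(); print(s['clock'],s['position'].round(4),np.degrees(s['tool_rot']).round(2),s['force'].round(2),s['moment'].round(2),s['qpos'].round(2),s['grip_width'].round(4))
E
python3 - <<'E'
from h import *
p=push(115,.03,z=.23); print(p); print(rel(p,25.7+86),rel([.40,-.25,.24],25.7+86))
E
```

```text
[0.4830608  0.12088638 0.23      ]
[0.976, -1.049, -0.066, 0.0, 0.0, -0.717] [0.505, -0.452, -0.086, 0.0, 0.0, -0.717]
```

Call:
play_rows(deltas=[[0.2, -0.18, -0.086, 0, 0, -0.3, 1], [0.505, -0.452, -0.086, 0, 0, -0.717, 1], [0.505, -0.452, -0.086, 0, 0, -0.717, 1], [0.505, -0.452, -0.086, 0, 0, -0.717, 1], [0.505, -0.452, -0.086, 0, 0, -0.717, 1], [0.505, -0.452, -0.086, 0, 0, -0.717, 1], [0.505, -0.452, -0.086, 0, 0, -0.717, 1], [0.505, -0.452, -0.086, 0, 0, -0.717, 1], [0.505, -0.452, -0.086, 0, 0, -0.717, 1], [0.505, -0.452, -0.086, 0, 0, -0.717, 1]])

```text
clock: 1.1
position: [0.4003, -0.25, 0.2405]
tool_rot: [-3.141, -0.0, 1.955]
force: [-0.1, -0.4, 0.7]
grip_width: -0.0002
finger_force: 0.0
```

```bash
python3 - <<'E'
from h import *
stat(); print(rel(push(115,.03,z=.23),205))
E
```

```text
Traceback (most recent call last):
  File "h.py", line 21, in stat
    s=observe(); print(s['clock'],s['position'].round(4),np.degrees(s['tool_rot']).round(2),s['force'].round(2),s['moment'].round(2),s['qpos'].round(2),s['grip_width'].round(4))
                                                                                                                                                        ^^^^^^^^^^^^^^^^^^^^^
AttributeError: 'float' object has no attribute 'round'
```

```bash
sed -i "s/,s\['grip_width'\].round(4)//" h.py; python3 - <<'E'
from h import *
stat(); print(rel(push(115,.03,z=.23),205))
E
```

```text
1.1 [ 0.4003 -0.25    0.2405] [-1.7998e+02 -1.0000e-02  1.1199e+02] [-0.14 -0.38  0.69] [-0.04 -0.03  0.01] [ 0.82  0.25 -0.46  1.92  0.13  1.    0.68]
[0.626, 0.431, 0.021, 0.0, 0.0, -0.775]
```

Call:
play_rows(deltas=[[0.626, 0.431, 0.021, 0, 0, -0.775, 1], [0.626, 0.431, 0.021, 0, 0, -0.775, 1], [0.626, 0.431, 0.021, 0, 0, -0.775, 1], [0.626, 0.431, 0.021, 0, 0, -0.775, 1], [0.626, 0.431, 0.021, 0, 0, -0.775, 1], [0.626, 0.431, 0.021, 0, 0, -0.775, 1], [0.626, 0.431, 0.021, 0, 0, -0.775, 1], [0.626, 0.431, 0.021, 0, 0, -0.775, 1], [0.626, 0.431, 0.021, 0, 0, -0.775, 1], [0.626, 0.431, 0.021, 0, 0, -0.775, 1]])

```text
clock: 2.1
position: [0.4852, 0.1212, 0.2298]
tool_rot: [3.141, -0.001, -2.827]
force: [-0.2, -0.3, 0.3]
grip_width: -0.0
finger_force: 0.0
```

```bash
python3 - <<'E'
from h import *
stat(); print(rel(push(115,.03,z=.155),205),rel(push(115,.03,z=.128),205))
cv2.imwrite("pics/s1.png",np.hstack([cv2.resize(grab_frame(n)[a:a+130,b:b+100,::-1],None,fx=4,fy=4,interpolation=cv2.INTER_CUBIC) for n,a,b in(("top",140,250),("side",130,280))]))
E
```

```text
2.1 [0.4852 0.1212 0.2298] [ 1.7997e+02 -3.0000e-02 -1.6198e+02] [-0.23 -0.26  0.33] [-0.04  0.    0.04] [ 0.34  0.41 -0.92  1.85  0.37  1.07  1.17]
[0.004, 0.001, 0.15, 0.0, 0.0, -0.058] [0.004, 0.001, 0.204, 0.0, 0.0, -0.058]
```

View pics/s1.png

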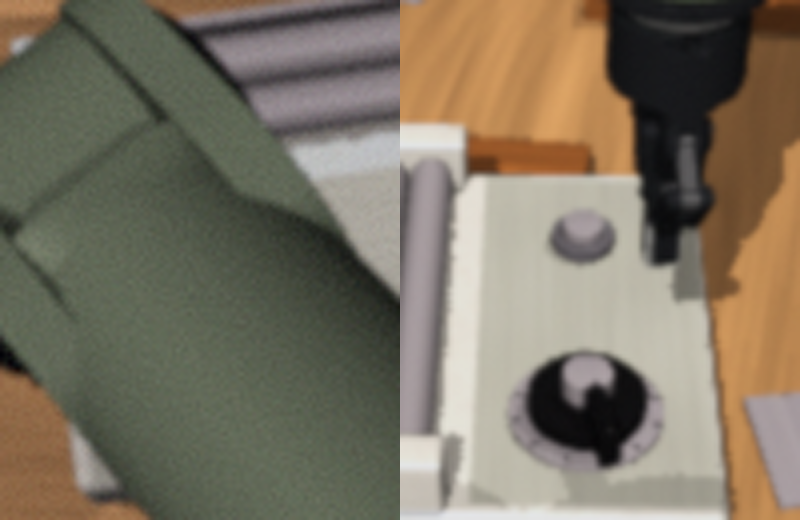

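The arm blocks the top view, but the side view is clear: dial at about (588,410) in the crop with the tab pointing down-right, and the gripper above. Descending beside the tab.

Call:
play_rows(deltas=[[0.004, 0.001, 0.06, 0, 0, -0.058, 1], [0.004, 0.001, 0.12, 0, 0, -0.058, 1], [0.004, 0.001, 0.15, 0, 0, -0.058, 1], [0.004, 0.001, 0.17, 0, 0, -0.058, 1], [0.004, 0.001, 0.185, 0, 0, -0.058, 1], [0.004, 0.001, 0.195, 0, 0, -0.058, 1], [0.004, 0.001, 0.203, 0, 0, -0.058, 1], [0.004, 0.001, 0.203, 0, 0, -0.058, 1]])

```text
clock: 3.0
position: [0.4835, 0.1199, 0.1286]
tool_rot: [-3.141, 0.0, -2.714]
force: [-0.3, 0.6, 0.5]
grip_width: -0.0002
finger_force: 0.0
```

```bash
python3 - <<'E'
from h import *
stat()
for th,o in((115,.02),(112,.019),(107,.019),(102,.019),(97,.019)): print(rel(push(th,o),th+90))
cv2.imwrite("pics/s2.png",cv2.resize(grab_frame("side")[150:280,270:370,::-1],None,fx=5,fy=4.6,interpolation=cv2.INTER_CUBIC))
E
```

```text
3.0 [0.4835 0.1199 0.1286] [-179.99    0.   -155.52] [-0.29  0.61  0.45] [0.   0.   0.05] [ 0.28  0.54 -0.86  1.97  0.53  0.88  1.13]
[-0.02, 0.002, 0.001, 0.0, 0.0, -0.004]
[-0.026, 0.004, 0.001, 0.0, 0.0, 0.021]
[-0.034, 0.007, 0.001, 0.0, 0.0, 0.062]
[-0.042, 0.009, 0.001, 0.0, 0.0, 0.104]
[-0.05, 0.01, 0.001, 0.0, 0.0, 0.146]
```

View pics/s2.png

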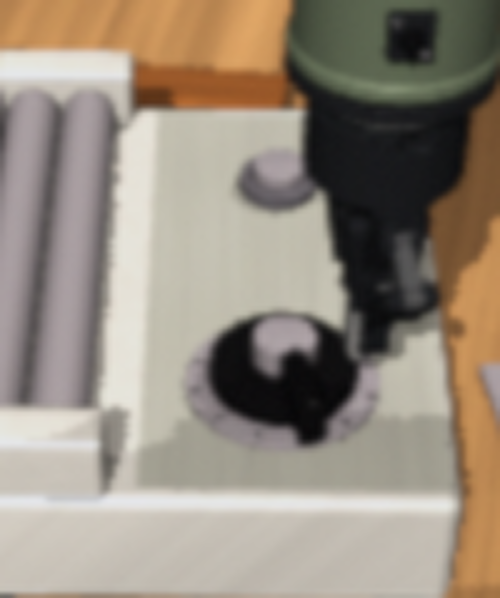

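The finger stands right of the tab (tip at (370,355), tab at (305,400)), at the correct height. Now pushing in small steps.

Call:
play_rows(deltas=[[-0.01, 0.001, 0, 0, 0, 0, 1], [-0.02, 0.002, 0, 0, 0, 0, 1], [-0.026, 0.004, 0, 0, 0, 0.02, 1], [-0.034, 0.007, 0, 0, 0, 0.062, 1], [-0.034, 0.007, 0, 0, 0, 0.062, 1]])

```text
clock: 3.55
position: [0.4981, 0.1308, 0.1288]
tool_rot: [3.141, 0.001, -2.845]
force: [0.1, -0.7, -0.1]
grip_width: -0.0
finger_force: 0.0
```

```bash
python3 - <<'E'
from h import *
stat()
for th in range(107,70,-4): print(th,rel(push(th,.019),th+90))
E
```

```text
3.55 [0.4981 0.1308 0.1288] [ 1.7999e+02  4.0000e-02 -1.6302e+02] [ 0.13 -0.74 -0.07] [ 0.02  0.05 -0.04] [ 0.23  0.55 -0.82  1.93  0.52  0.89  1.01]
107 [0.001, -0.001, 0.002, 0.0, 0.0, -0.0]
103 [-0.004, 0.001, 0.002, 0.0, 0.0, 0.033]
99 [-0.011, 0.004, 0.002, 0.0, 0.0, 0.066]
95 [-0.017, 0.005, 0.002, 0.0, 0.0, 0.1]
91 [-0.023, 0.006, 0.002, 0.0, 0.0, 0.133]
87 [-0.03, 0.007, 0.002, 0.0, 0.0, 0.166]
83 [-0.036, 0.007, 0.002, 0.0, 0.0, 0.2]
79 [-0.042, 0.007, 0.002, 0.0, 0.0, 0.233]
75 [-0.049, 0.006, 0.002, 0.0, 0.0, 0.266]
71 [-0.055, 0.005, 0.002, 0.0, 0.0, 0.3]
```

Call:
play_rows(deltas=[[-0.004, 0.001, 0.001, 0, 0, 0.033, 1], [-0.011, 0.003, 0.001, 0, 0, 0.066, 1], [-0.014, 0.004, 0.001, 0, 0, 0.083, 1], [-0.014, 0.004, 0.001, 0, 0, 0.083, 1]])

```text
clock: 3.95
position: [0.5038, 0.1343, 0.1282]
tool_rot: [3.142, 0.0, -3.016]
force: [0.0, -0.5, 0.5]
grip_width: -0.0001
finger_force: 0.0
```

```bash
python3 - <<'E'
from h import *
stat()
cv2.imwrite("pics/s3.png",cv2.resize(grab_frame("side")[150:280,270:370,::-1],None,fx=5,fy=4.6,interpolation=cv2.INTER_CUBIC))
E
```

```text
3.95 [0.5038 0.1343 0.1282] [ 1.800e+02  2.000e-02 -1.728e+02] [ 0.03 -0.54  0.49] [-0.    0.02  0.03] [ 0.19  0.55 -0.77  1.91  0.49  0.88  0.87]
```

View pics/s3.png

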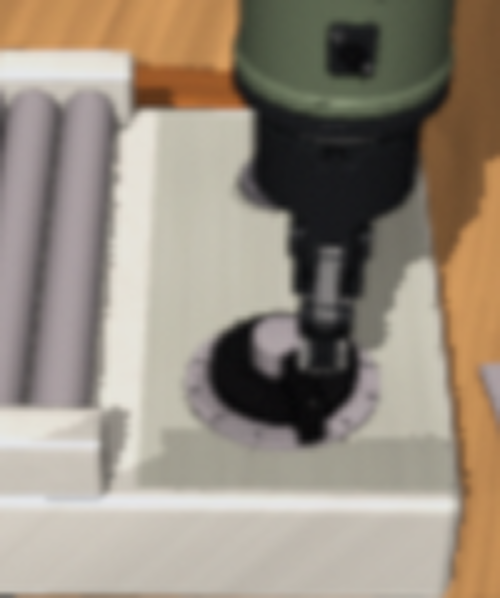

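```bash
python3 - <<'E'
from h import *
P=lambda p:((proj('side',p)-[270,150])*[5,4.6]).round()
s=observe()['position']; print('tcp',P(s),P(s+[0,0,.03]))
for th in(125,115,105): 
    t=np.radians(th);u=np.array([np.cos(t),np.sin(t)])
    print(th,[P([*(AX+r*u),z]) for r in(.017,.06) for z in(.112,.142)])
print('cap',P([*AX,.142]))
E
```

```text
tcp [313. 405.] [316. 367.]
125 [array([292., 390.]), array([295., 353.]), array([328., 441.]), array([331., 404.])]
115 [array([287., 391.]), array([289., 354.]), array([309., 446.]), array([311., 408.])]
105 [array([282., 392.]), array([283., 354.]), array([288., 448.]), array([291., 410.])]
cap [281. 333.]
```

```bash
python3 - <<'E'
from h import *
P=lambda p:((proj('side',p)-[270,150])*[5,4.6]).round()
print('s2 tcp',P([.4835,.1199,.1286]))
a=cv2.resize(cv2.imread('pics/s2.png'),(100,130),interpolation=cv2.INTER_AREA)
b=cv2.resize(cv2.imread('pics/s3.png'),(100,130),interpolation=cv2.INTER_AREA)
z=cv2.imread('pics/side0.png')[150:280,270:370]
for r in(88,90,92,94):
    for i in(z,a,b):
        g=255-i[r,50:75].mean(1); w=np.clip(g-150,0,None); print(r,np.round((w*np.arange(50,75)).sum()/w.sum(),2),end=' ')
    print()
cv2.imwrite("pics/s4.png",np.hstack([cv2.resize(i[62:102,42:82],(400,400),interpolation=cv2.INTER_CUBIC) for i in(z,b)]))
E
```

```text
s2 tcp [357. 392.]
88 58.46 88 58.48 88 58.41 
90 57.64 90 57.77 90 57.6 
92 59.27 92 59.63 92 59.46 
94 61.66 94 61.79 94 61.74
```

View pics/s4.png

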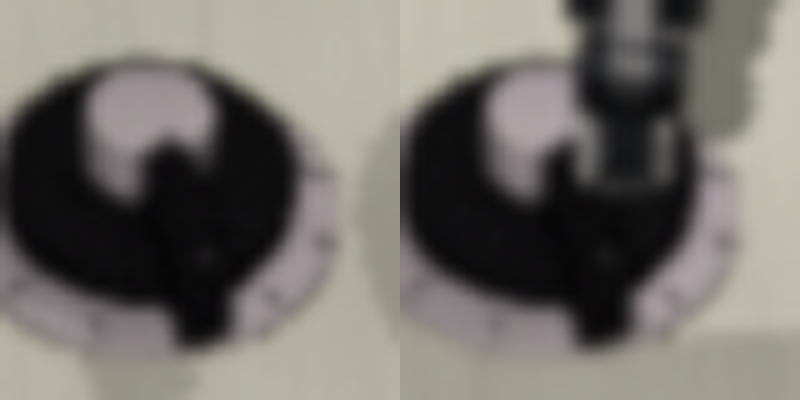

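```bash
python3 - <<'E'
from h import *
s1=np.array([.4852,.1212,.2298]); print('s1 seen 345,195.5 pred',proj('side',s1))
p=np.array([.2704,-.563,.197]); t=np.array([.433,-.9014,0])
for n in('side','top'):
    print(n,[proj(n,p+[0,0,.013]+k*.045*t).round(1) for k in(-1,0,1)], proj(n,p+[0,0,.1]).round(1))
i=cv2.imread('pics/side0.png')[40:110,405:475]; j=cv2.imread('pics/top0.png')[330:400,570:640]
cv2.imwrite("pics/s5.png",np.hstack([cv2.resize(k,(400,400),interpolation=cv2.INTER_CUBIC) for k in(i,j)]))
E
```

```text
s1 seen 345,195.5 pred [343.00206073 205.89307231]
side [array([436. , 100.8]), array([430.2,  95. ]), array([424.7,  89.5])] [435.4  71.5]
top [array([598.6, 358.1]), array([617.9, 349. ]), array([637.1, 339.9])] [644.2 352. ]
```

View pics/s5.png

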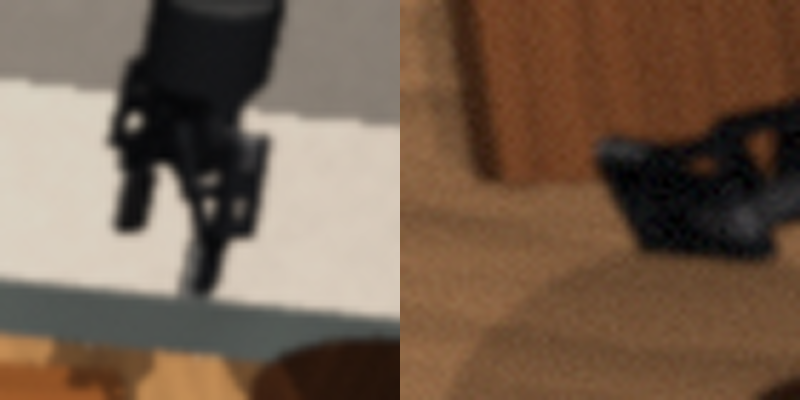

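The fingertips appear about 27 mm higher than the reported TCP in both views (tip about 7 to 10 px above the prediction), so the finger has been above the tab all along. I'll retreat, then go lower while watching the force.

```bash
python3 - <<'E'
from h import *
for p,q in(([.4852,.1212,.2298],(345,195.5)),([.4835,.1199,.1286],(270+368/5,150+358/4.6)),([.5038,.1343,.1282],(64.5+270,81+150))):
    p=np.array(p); e=[np.round(proj('side',p+[0,0,d])-q,1) for d in(.02,.025,.03)]; print(e)
print(rel(push(115,.03,z=.128),205),rel(push(115,.03,z=.103),205))
E
```

```text
[array([-1.5,  4.1]), array([-1.4,  2.4]), array([-1.2,  0.8])]
[array([-1.8,  1.8]), array([-1.7,  0.4]), array([-1.6, -1. ])]
[array([-1.6,  1.5]), array([-1.5,  0.1]), array([-1.4, -1.3])]
[0.044, -0.021, 0.0, 0.0, 0.0, -0.148] [0.044, -0.021, 0.05, 0.0, 0.0, -0.148]
```

Call:
play_rows(deltas=[[0.022, -0.01, 0, 0, 0, -0.074, 1], [0.044, -0.021, 0, 0, 0, -0.148, 1], [0.044, -0.021, 0, 0, 0, -0.148, 1], [0.044, -0.021, 0.012, 0, 0, -0.148, 1], [0.044, -0.021, 0.024, 0, 0, -0.148, 1], [0.044, -0.021, 0.034, 0, 0, -0.148, 1], [0.044, -0.021, 0.04, 0, 0, -0.148, 1], [0.044, -0.021, 0.044, 0, 0, -0.148, 1], [0.044, -0.021, 0.048, 0, 0, -0.148, 1], [0.044, -0.021, 0.048, 0, 0, -0.148, 1]])

```text
clock: 5.0
position: [0.483, 0.121, 0.1039]
tool_rot: [3.141, -0.0, -2.708]
force: [-0.3, 0.1, -0.1]
grip_width: -0.0
finger_force: 0.0
```

```bash
python3 - <<'E'
from h import *
stat()
for th,o in((115,.024),(115,.019),(112,.018),(108,.018)): print(rel(push(th,o,z=.104),th+90))
E
```

```text
5.0 [0.483  0.121  0.1039] [ 1.7999e+02 -1.0000e-02 -1.5514e+02] [-0.28  0.14 -0.1 ] [-0.   -0.02 -0.01] [ 0.25  0.58 -0.83  1.99  0.58  0.83  1.1 ]
[-0.012, -0.0, -0.0, 0.0, 0.0, -0.001]
[-0.022, -0.0, -0.0, 0.0, 0.0, -0.001]
[-0.028, 0.002, -0.0, 0.0, 0.0, 0.024]
[-0.035, 0.004, -0.0, 0.0, 0.0, 0.057]
```

Call:
play_rows(deltas=[[-0.008, 0, 0, 0, 0, 0, 1], [-0.015, 0, 0, 0, 0, 0, 1], [-0.022, 0, 0, 0, 0, 0, 1], [-0.028, 0.002, 0, 0, 0, 0.02, 1], [-0.035, 0.004, 0, 0, 0, 0.05, 1], [-0.035, 0.004, 0, 0, 0, 0.05, 1]])

```text
clock: 5.6
position: [0.4979, 0.1299, 0.104]
tool_rot: [-3.141, -0.001, -2.814]
force: [-3.8, -3.1, 3.0]
grip_width: -0.0001
finger_force: 2.3
```

```bash
python3 - <<'E'
from h import *
stat()
for th in range(108,80,-4): print(th,rel(push(th,.018,z=.104),th+90))
i=grab_frame("side"); cv2.imwrite("pics/s6.png",cv2.resize(i[150:270,280:380,::-1],None,fx=5,fy=5,interpolation=cv2.INTER_CUBIC))
E
```

```text
5.6 [0.4979 0.1299 0.104 ] [-1.7997e+02 -7.0000e-02 -1.6123e+02] [-3.76 -3.12  2.97] [-0.76  0.83 -0.02] [ 0.21  0.59 -0.8   1.94  0.56  0.84  1.01]
108 [0.0, 0.0, -0.0, 0.0, 0.0, 0.006]
104 [-0.006, 0.002, -0.0, 0.0, 0.0, 0.04]
100 [-0.012, 0.004, -0.0, 0.0, 0.0, 0.073]
96 [-0.018, 0.005, -0.0, 0.0, 0.0, 0.106]
92 [-0.025, 0.006, -0.0, 0.0, 0.0, 0.14]
88 [-0.031, 0.007, -0.0, 0.0, 0.0, 0.173]
84 [-0.037, 0.007, -0.0, 0.0, 0.0, 0.206]
```

View pics/s6.png

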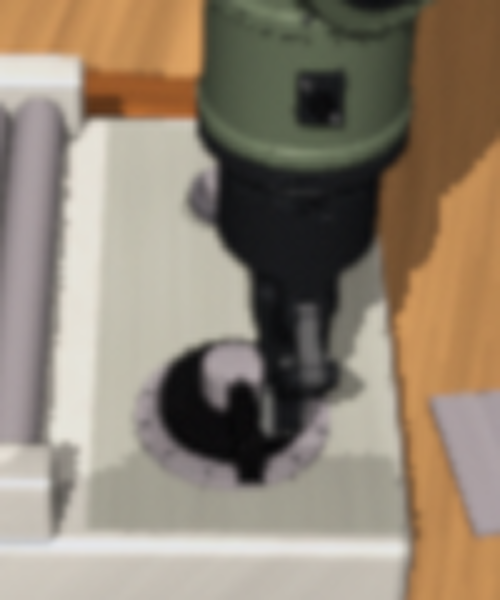

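Contact is made: the finger is right of the tab with its tip over the disc, pushing with about 5 N, and the tab is at crop (250,440). Continuing round in small steps.

Call:
play_rows(deltas=[[-0.003, 0.001, -0.002, 0, 0, 0.02, 1], [-0.006, 0.002, -0.003, 0, 0, 0.04, 1], [-0.009, 0.003, -0.003, 0, 0, 0.056, 1], [-0.012, 0.004, -0.003, 0, 0, 0.073, 1]])

```text
clock: 6.05
position: [0.5021, 0.1334, 0.105]
tool_rot: [-3.141, -0.002, -2.965]
force: [-4.8, -1.4, -3.3]
grip_width: 0.0003
finger_force: 2.3
```

Call:
play_rows(deltas=[[-0.003, 0.001, 0, 0, 0, 0.017, 1], [-0.006, 0.002, 0, 0, 0, 0.033, 1]])

```text
clock: 6.25
position: [0.506, 0.1356, 0.1056]
tool_rot: [3.141, 0.0, -3.035]
force: [-0.1, 0.3, -0.0]
grip_width: 0.0002
finger_force: 0.0
```

Call:
play_rows(deltas=[[-0.003, 0.001, 0, 0, 0, 0.017, 1], [-0.006, 0.001, 0, 0, 0, 0.033, 1]])

```text
clock: 6.45
position: [0.5091, 0.1365, 0.1057]
tool_rot: [3.141, 0.0, -3.105]
force: [0.7, -0.2, 0.2]
grip_width: 0.0002
finger_force: 0.0
```

```bash
python3 - <<'E'
from h import *
stat()
for th in range(100,60,-4): print(th,rel(push(th,.018,z=.106),th+90))
E
```

```text
6.45 [0.5091 0.1365 0.1057] [ 1.7999e+02  2.0000e-02 -1.7793e+02] [ 0.74 -0.15  0.23] [-0.03  0.    0.01] [ 0.15  0.58 -0.72  1.92  0.51  0.84  0.77]
100 [0.012, -0.005, -0.001, 0.0, 0.0, -0.066]
96 [0.007, -0.002, -0.001, 0.0, 0.0, -0.033]
92 [0.001, 0.001, -0.001, 0.0, 0.0, 0.001]
88 [-0.005, 0.003, -0.001, 0.0, 0.0, 0.034]
84 [-0.011, 0.005, -0.001, 0.0, 0.0, 0.067]
80 [-0.017, 0.006, -0.001, 0.0, 0.0, 0.101]
76 [-0.023, 0.007, -0.001, 0.0, 0.0, 0.134]
72 [-0.03, 0.008, -0.001, 0.0, 0.0, 0.167]
68 [-0.036, 0.008, -0.001, 0.0, 0.0, 0.201]
64 [-0.043, 0.008, -0.001, 0.0, 0.0, 0.234]
```

Snapped at finger angle of about 98 (tab midpoint 100), so finger angle tracks tab angle. Second click.

Call:
play_rows(deltas=[[-0.005, 0.003, 0, 0, 0, 0.034, 1], [-0.011, 0.005, 0, 0, 0, 0.067, 1], [-0.014, 0.006, 0, 0, 0, 0.084, 1], [-0.017, 0.006, 0, 0, 0, 0.101, 1], [-0.02, 0.007, 0, 0, 0, 0.118, 1], [-0.023, 0.007, 0, 0, 0, 0.134, 1]])

```text
clock: 7.05
position: [0.5197, 0.1406, 0.1056]
tool_rot: [3.142, -0.001, 2.897]
force: [-6.9, 3.2, 2.8]
grip_width: -0.0002
finger_force: 3.3
```

```bash
python3 - <<'E'
from h import *
stat()
for th in range(76,40,-4): print(th,rel(push(th,.018,z=.106),th+90))
E
```

```text
7.05 [0.5197 0.1406 0.1056] [ 1.80e+02 -5.00e-02  1.66e+02] [-6.86  3.21  2.82] [ 0.74  1.34 -0.01] [ 0.1   0.58 -0.65  1.89  0.46  0.83  0.53]
76 [-0.002, 0.001, -0.001, 0.0, 0.0, -0.0]
72 [-0.008, 0.003, -0.001, 0.0, 0.0, 0.033]
68 [-0.014, 0.005, -0.001, 0.0, 0.0, 0.067]
64 [-0.02, 0.006, -0.001, 0.0, 0.0, 0.1]
60 [-0.026, 0.007, -0.001, 0.0, 0.0, 0.133]
56 [-0.033, 0.008, -0.001, 0.0, 0.0, 0.167]
52 [-0.039, 0.008, -0.001, 0.0, 0.0, 0.2]
48 [-0.045, 0.008, -0.001, 0.0, 0.0, 0.233]
44 [-0.052, 0.007, -0.001, 0.0, 0.0, 0.267]
```

Call:
play_rows(deltas=[[-0.003, 0.001, 0, 0, 0, 0.017, 1], [-0.006, 0.002, 0, 0, 0, 0.033, 1], [-0.009, 0.004, 0, 0, 0, 0.05, 1], [-0.012, 0.005, 0, 0, 0, 0.067, 1]])

```text
clock: 7.45
position: [0.5263, 0.1415, 0.1056]
tool_rot: [-3.142, -0.001, 2.757]
force: [-2.1, 0.9, 1.5]
grip_width: 0.0002
finger_force: 1.6
```

Call:
play_rows(deltas=[[-0.003, 0.001, 0, 0, 0, 0.017, 1], [-0.006, 0.002, 0, 0, 0, 0.033, 1]])

```text
clock: 7.65
position: [0.5302, 0.1408, 0.1056]
tool_rot: [3.141, 0.0, 2.687]
force: [0.6, 0.4, -1.0]
grip_width: 0.0001
finger_force: 0.0
```

```bash
python3 - <<'E'
from h import *
stat()
for th in range(68,30,-4): print(th,rel(push(th,.018,z=.106),th+90))
E
```

```text
7.65 [0.5302 0.1408 0.1056] [1.7999e+02 3.0000e-02 1.5394e+02] [ 0.55  0.44 -0.97] [ 0.02  0.   -0.02] [ 0.06  0.58 -0.59  1.86  0.43  0.83  0.36]
68 [0.006, -0.002, -0.001, 0.0, 0.0, -0.034]
64 [0.0, 0.001, -0.001, 0.0, 0.0, -0.001]
60 [-0.006, 0.003, -0.001, 0.0, 0.0, 0.033]
56 [-0.012, 0.005, -0.001, 0.0, 0.0, 0.066]
52 [-0.018, 0.006, -0.001, 0.0, 0.0, 0.099]
48 [-0.024, 0.007, -0.001, 0.0, 0.0, 0.133]
44 [-0.031, 0.008, -0.001, 0.0, 0.0, 0.166]
40 [-0.037, 0.008, -0.001, 0.0, 0.0, 0.199]
36 [-0.043, 0.008, -0.001, 0.0, 0.0, 0.233]
32 [-0.05, 0.007, -0.001, 0.0, 0.0, 0.266]
```

Second click made. Third: rest 55, midpoint 40.

Call:
play_rows(deltas=[[-0.006, 0.003, 0, 0, 0, 0.033, 1], [-0.012, 0.005, 0, 0, 0, 0.066, 1], [-0.015, 0.006, 0, 0, 0, 0.082, 1], [-0.018, 0.006, 0, 0, 0, 0.099, 1], [-0.021, 0.007, 0, 0, 0, 0.116, 1], [-0.024, 0.007, 0, 0, 0, 0.133, 1], [-0.028, 0.008, 0, 0, 0, 0.15, 1], [-0.031, 0.008, 0, 0, 0, 0.166, 1]])

```text
clock: 8.45
position: [0.5449, 0.1383, 0.1055]
tool_rot: [-3.141, -0.001, 2.34]
force: [-5.8, 4.0, 1.8]
grip_width: -0.0001
finger_force: 3.1
```

```bash
python3 - <<'E'
from h import *
stat()
for th in range(44,20,-4): print(th,rel(push(th,.018,z=.106),th+90))
E
```

```text
8.45 [0.5449 0.1383 0.1055] [-1.7997e+02 -6.0000e-02  1.3406e+02] [-5.77  4.04  1.76] [ 1.    1.21 -0.05] [ 0.01  0.58 -0.5   1.83  0.37  0.82  0.09]
44 [-0.002, 0.0, -0.001, 0.0, 0.0, 0.001]
40 [-0.008, 0.003, -0.001, 0.0, 0.0, 0.034]
36 [-0.014, 0.004, -0.001, 0.0, 0.0, 0.067]
32 [-0.02, 0.006, -0.001, 0.0, 0.0, 0.101]
28 [-0.027, 0.007, -0.001, 0.0, 0.0, 0.134]
24 [-0.033, 0.007, -0.001, 0.0, 0.0, 0.167]
```

Call:
play_rows(deltas=[[-0.003, 0.001, 0, 0, 0, 0.017, 1], [-0.006, 0.003, 0, 0, 0, 0.034, 1], [-0.009, 0.004, 0, 0, 0, 0.05, 1]])

```text
clock: 8.75
position: [0.5498, 0.1361, 0.1055]
tool_rot: [-3.141, -0.0, 2.235]
force: [-2.4, 1.2, 1.6]
grip_width: 0.0001
finger_force: 1.0
```

Call:
play_rows(deltas=[[-0.003, 0.001, 0, 0, 0, 0.017, 1], [-0.006, 0.002, 0, 0, 0, 0.034, 1]])

```text
clock: 8.95
position: [0.5531, 0.1339, 0.1057]
tool_rot: [3.141, 0.0, 2.163]
force: [0.0, 0.5, -0.1]
grip_width: -0.0002
finger_force: 0.0
```

```bash
python3 - <<'E'
from h import *
stat()
for th in range(40,0,-4): print(th,rel(push(th,.018,z=.106),th+90))
E
```

```text
8.95 [0.5531 0.1339 0.1057] [1.7998e+02 2.0000e-02 1.2392e+02] [ 0.02  0.46 -0.14] [ 0.04 -0.04  0.03] [-0.02  0.58 -0.46  1.82  0.34  0.82 -0.05]
40 [0.009, -0.005, -0.001, 0.0, 0.0, -0.051]
36 [0.003, -0.002, -0.001, 0.0, 0.0, -0.017]
32 [-0.003, 0.001, -0.001, 0.0, 0.0, 0.016]
28 [-0.009, 0.003, -0.001, 0.0, 0.0, 0.049]
24 [-0.015, 0.004, -0.001, 0.0, 0.0, 0.083]
20 [-0.021, 0.006, -0.001, 0.0, 0.0, 0.116]
16 [-0.027, 0.007, -0.001, 0.0, 0.0, 0.149]
12 [-0.034, 0.007, -0.001, 0.0, 0.0, 0.183]
8 [-0.04, 0.007, -0.001, 0.0, 0.0, 0.216]
4 [-0.046, 0.006, -0.001, 0.0, 0.0, 0.249]
```

Third click made (rest 25). Fourth: midpoint 10.

Call:
play_rows(deltas=[[-0.004, 0.002, 0, 0, 0, 0.02, 1], [-0.009, 0.003, 0, 0, 0, 0.049, 1], [-0.012, 0.004, 0, 0, 0, 0.066, 1], [-0.015, 0.004, 0, 0, 0, 0.083, 1], [-0.018, 0.005, 0, 0, 0, 0.1, 1], [-0.021, 0.006, 0, 0, 0, 0.116, 1], [-0.024, 0.007, 0, 0, 0, 0.133, 1], [-0.027, 0.007, 0, 0, 0, 0.149, 1], [-0.03, 0.007, 0, 0, 0, 0.165, 1]])

```text
clock: 9.85
position: [0.5637, 0.1246, 0.1056]
tool_rot: [-3.141, -0.001, 1.818]
force: [-4.2, 6.0, 1.5]
grip_width: 0.0002
finger_force: 2.9
```

```bash
python3 - <<'E'
from h import *
stat()
for th in range(16,2,-2): print(th,rel(push(th,.018,z=.106),th+90))
E
```

```text
9.85 [0.5637 0.1246 0.1056] [-1.7999e+02 -6.0000e-02  1.0419e+02] [-4.17  6.03  1.48] [ 1.31  0.83 -0.01] [-0.06  0.58 -0.37  1.8   0.27  0.81 -0.31]
16 [-0.0, -0.001, -0.001, 0.0, 0.0, -0.015]
14 [-0.003, 0.001, -0.001, 0.0, 0.0, 0.002]
12 [-0.006, 0.002, -0.001, 0.0, 0.0, 0.018]
10 [-0.009, 0.003, -0.001, 0.0, 0.0, 0.035]
8 [-0.012, 0.004, -0.001, 0.0, 0.0, 0.052]
6 [-0.015, 0.005, -0.001, 0.0, 0.0, 0.068]
4 [-0.018, 0.006, -0.001, 0.0, 0.0, 0.085]
```

Call:
play_rows(deltas=[[-0.003, 0.001, 0, 0, 0, 0.017, 1], [-0.006, 0.002, 0, 0, 0, 0.034, 1], [-0.009, 0.003, 0, 0, 0, 0.05, 1]])

```text
clock: 10.15
position: [0.5666, 0.1205, 0.1057]
tool_rot: [3.141, -0.001, 1.714]
force: [-0.1, 2.8, 1.0]
grip_width: 0.0002
finger_force: 1.4
```

Call:
play_rows(deltas=[[-0.002, 0.001, 0, 0, 0, 0.012, 1], [-0.002, 0.001, 0, 0, 0, 0.012, 1]])

```text
clock: 10.35
position: [0.5674, 0.1184, 0.1056]
tool_rot: [3.141, 0.0, 1.689]
force: [-0.2, -0.0, 0.3]
grip_width: -0.0002
finger_force: 0.0
```

```bash
python3 - <<'E'
from h import *
stat()
for th in (8,6,4,2): print(th,rel(push(th,.018,z=.106),th+90))
E
```

```text
10.35 [0.5674 0.1184 0.1056] [1.7999e+02 3.0000e-02 9.6770e+01] [-0.22 -0.03  0.32] [ 0.01 -0.    0.03] [-0.07  0.58 -0.33  1.79  0.25  0.81 -0.41]
8 [0.002, -0.0, -0.001, 0.0, 0.0, -0.01]
6 [-0.001, 0.001, -0.001, 0.0, 0.0, 0.006]
4 [-0.004, 0.002, -0.001, 0.0, 0.0, 0.023]
2 [-0.007, 0.003, -0.001, 0.0, 0.0, 0.04]
```

Snapped into the fourth. Backing off, then up and over to the button.

Call:
play_rows(deltas=[[0.012, 0, 0, 0, 0, 0, 1], [0.024, 0, 0, 0, 0, 0, 1], [0.024, 0, -0.05, 0, 0, 0, 1], [0.024, 0, -0.12, 0, 0, 0, 1], [0.024, 0, -0.16, 0, 0, 0, 1], [0.024, 0, -0.16, 0, 0, 0, 1]])

```text
clock: 10.95
position: [0.567, 0.1318, 0.1884]
tool_rot: [3.137, -0.001, 1.691]
force: [0.1, -0.1, -0.3]
grip_width: 0.0002
finger_force: 0.0
```

```bash
python3 - <<'E'
from h import *
stat()
B=[.564,-.08]
print(rel([*B,.185],96.8),rel([*B,.13],96.8))
E
```

```text
10.95 [0.567  0.1318 0.1884] [ 1.7975e+02 -4.0000e-02  9.6900e+01] [ 0.07 -0.12 -0.35] [ 0.02 -0.04  0.  ] [-0.07  0.48 -0.36  1.72  0.2   0.98 -0.39]
[-0.42, -0.057, 0.007, 0.0, 0.0, 0.001] [-0.42, -0.057, 0.117, 0.0, 0.0, 0.001]
```

Call:
play_rows(deltas=[[-0.09, -0.012, 0, 0, 0, 0, 1], [-0.18, -0.024, 0, 0, 0, 0, 1], [-0.27, -0.037, 0, 0, 0, 0, 1], [-0.36, -0.049, 0, 0, 0, 0, 1], [-0.42, -0.057, 0.01, 0, 0, 0, 1], [-0.42, -0.057, 0.05, 0, 0, 0, 1], [-0.42, -0.057, 0.08, 0, 0, 0, 1], [-0.42, -0.057, 0.1, 0, 0, 0, 1], [-0.42, -0.057, 0.1, 0, 0, 0, 1]])

```text
clock: 11.85
position: [0.5618, -0.0806, 0.1342]
tool_rot: [-3.139, -0.001, 1.691]
force: [-1.0, -0.6, 0.8]
grip_width: 0.0001
finger_force: 0.0
```

```bash
python3 - <<'E'
from h import *
stat()
cv2.imwrite("pics/s7.png",cv2.resize(grab_frame("side")[150:265,270:370,::-1],None,fx=5,fy=5,interpolation=cv2.INTER_CUBIC))
for n,z in(('tip',observe()['position'][2]+.026),('btn',.119)):
    p=[*(observe()['position'][:2] if n=='tip' else [.5625,-.08]),z]; print(n,((proj('side',p)-[270,150])*5).round())
for th in(25,-5,-35):
    t=np.radians(th); print(th,((proj('side',[*(AX+.06*np.array([np.cos(t),np.sin(t)])),.142])-[270,150])*5).round())
E
```

```text
11.85 [ 0.5618 -0.0806  0.1342] [-1.7987e+02 -4.0000e-02  9.6910e+01] [-1.02 -0.57  0.82] [-0.02 -0.   -0.06] [ 0.26  0.52 -0.31  1.8   0.2   0.85 -0.02]
tip [278. 123.]
btn [275. 181.]
25 [168. 380.]
-5 [171. 338.]
-35 [202. 305.]
```

View pics/s7.png

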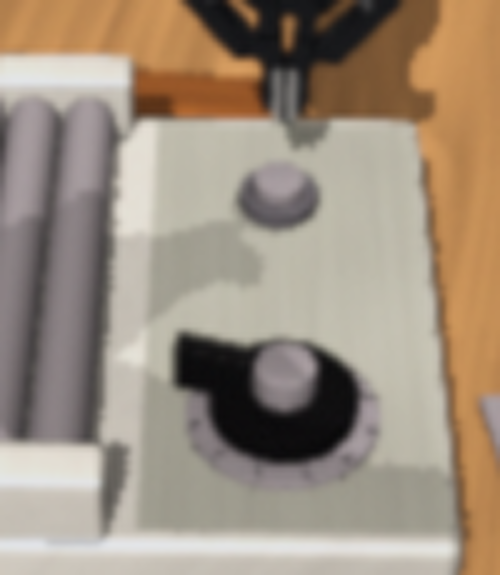

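Dial confirmed: tab tip at (178,340), against (171,338) predicted for four clicks. The finger is above the button (285,118 over 280,175). Lowering.

Call:
play_rows(deltas=[[0, 0.004, 0.02, 0, 0, 0, 1], [0, 0.004, 0.04, 0, 0, 0, 1], [0, 0.004, 0.055, 0, 0, 0, 1], [0, 0.004, 0.066, 0, 0, 0, 1], [0, 0.004, 0.072, 0, 0, 0, 1], [0, 0.004, 0.076, 0, 0, 0, 1], [0, 0.004, 0.08, 0, 0, 0, 1], [0, 0.004, 0.08, 0, 0, 0, 1]])

```text
clock: 12.7
position: [0.5645, -0.0809, 0.0955]
tool_rot: [-3.142, -0.0, 1.69]
force: [0.6, 0.5, 0.3]
grip_width: 0.0002
finger_force: 0.0
```

Call:
play_rows(deltas=[[0, 0, 0.004, 0, 0, 0, 1], [0, 0, 0.004, 0, 0, 0, 1]])

```text
clock: 12.9
position: [0.5645, -0.0809, 0.0935]
tool_rot: [3.142, 0.0, 1.691]
force: [-0.2, -0.1, 1.0]
grip_width: -0.0001
finger_force: 0.0
```

Call:
play_rows(deltas=[[0, 0, 0.004, 0, 0, 0, 1], [0, 0, 0.004, 0, 0, 0, 1]])

```text
clock: 13.1
position: [0.5644, -0.0808, 0.0914]
tool_rot: [-3.141, -0.0, 1.691]
force: [0.7, 0.1, -0.1]
grip_width: -0.0003
finger_force: 0.0
```

Call:
play_rows(deltas=[[0, 0, 0.005, 0, 0, 0, 1], [0, 0, 0.005, 0, 0, 0, 1]])

```text
clock: 13.3
position: [0.5643, -0.0809, 0.0888]
tool_rot: [-3.141, -0.0, 1.691]
force: [-0.2, 0.6, -0.9]
grip_width: 0.0001
finger_force: 0.0
```

Call:
play_rows(deltas=[[0, 0, 0.004, 0, 0, 0, 1], [0, 0, 0.004, 0, 0, 0, 1]])

```text
clock: 13.5
position: [0.5646, -0.0809, 0.087]
tool_rot: [3.141, 0.0, 1.691]
force: [-0.1, 0.1, 2.3]
grip_width: 0.0001
finger_force: 1.1
```

Call:
play_rows(deltas=[[0, 0, 0.004, 0, 0, 0, 1], [0, 0, 0.004, 0, 0, 0, 1]])

```text
clock: 13.7
position: [0.5646, -0.0809, 0.085]
tool_rot: [3.141, 0.0, 1.691]
force: [-0.6, -0.2, 3.0]
grip_width: 0.0003
finger_force: 1.6
```

Call:
play_rows(deltas=[[0, 0, 0.004, 0, 0, 0, 1], [0, 0, 0.006, 0, 0, 0, 1], [0, 0, 0.006, 0, 0, 0, 1]])

```text
clock: 14.0
position: [0.5646, -0.0809, 0.0823]
tool_rot: [3.141, 0.0, 1.69]
force: [-2.1, 0.1, 7.8]
grip_width: -0.0001
finger_force: 4.2
```

Call:
play_rows(deltas=[[0, 0, 0.003, 0, 0, 0, 1], [0, 0, 0.003, 0, 0, 0, 1]])

```text
clock: 14.2
position: [0.5648, -0.0808, 0.082]
tool_rot: [3.141, 0.001, 1.69]
force: [-9.0, 0.7, 29.4]
grip_width: 0.0001
finger_force: 14.8
```

Force has jumped to 29 N, so the button is at its stop. Releasing.

Call:
play_rows(deltas=[[0, 0, -0.02, 0, 0, 0, 1], [0, 0, -0.06, 0, 0, 0, 1], [0, 0, -0.14, 0, 0, 0, 1], [0, 0, -0.2, 0, 0, 0, 1], [0, 0, -0.2, 0, 0, 0, 1], [0, 0, -0.2, 0, 0, 0, 1]])

```text
clock: 14.8
position: [0.5646, -0.081, 0.1807]
tool_rot: [3.141, 0.0, 1.69]
force: [-0.3, 0.4, -0.3]
grip_width: 0.0002
finger_force: 0.0
```

```bash
python3 - <<'E'
from h import *
stat()
i=grab_frame("side")[:,:,::-1][150:265,270:370].astype(int); z=cv2.imread("pics/s7.png"); z=cv2.resize(z,(100,115),interpolation=cv2.INTER_AREA).astype(int)
d=abs(i-z).mean(2); print('dial diff',d[65:98,32:78].mean().round(2),'button diff',d[31:46,46:65].mean().round(2))
print(job_done())
E
```

```text
14.8 [ 0.5646 -0.081   0.1807] [1.7996e+02 1.0000e-02 9.6850e+01] [-0.28  0.35 -0.3 ] [ 0.02 -0.   -0.02] [ 0.27  0.47 -0.32  1.75  0.18  0.95 -0.  ]
dial diff 2.74 button diff 1.98
the job is handed in; nothing more can be done
None
```

The dial was pushed four clicks clockwise (confirmed in the side camera), then the button was pressed to its stop and let back up, and the job was handed in at about 15 s; no verdict came back.

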